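Trip the spice box latch with the release pin

TASK

Take the release pin out of its wooden block, poke it straight down through the small hole in the lid of the spice box and gently press the hidden spring latch until the drawer springs open; feel for the latch and do not force it, as more than about 20 N on the box would break it. Then put the pin back fully home in its block and let go, leaving the drawer open and the egg cup, shaker and strainer where they stand.

Things in the scene. Friction and masses are not known exactly. Their poses are not given: they have to be found in the camera images.
- pin_mid (a point): Centre of the release pin's round wooden handle, to grasp here. Handle upright, 18 mm diameter, 60 mm long (30 mm above and below this point); below it a steel shank of 6 mm diameter, 75 mm long. z axis up along the pin. About 50 g. It starts seated in the block, the handle's lower end resting on the block's top.
- pin_tip (a point): Lower end of the pin's steel shank, 105 mm below pin_mid along the pin's axis; z axis up along the pin.
- block_hole0 (a point): Mouth of the pin's home hole, in the middle of the top of a fixed dark wooden block 60 x 60 x 80 mm high; hole 10 mm diameter with a small chamfer, 78 mm deep, straight down. z axis up. With the pin fully home the tip is 75 mm below this point and the handle's end rests on the block.
- box: Spice box fixed on the ledge, wood with an aluminium lid, 150 (its x) x 110 (y) x 90 mm high; origin at the centre of its underside, z up. Drawer with a steel knob in its +x face. It stands left or right, the block on the other side. Any load on it, lid or latch above 20 N breaks it.
- lid_hole (a point): Mouth of the access hole in the lid's upper face: 9 mm diameter, 1 mm chamfer, lid 5 mm thick, 45 mm from the box's centre away from the drawer. z axis up. Straight under it, hidden, is the latch's flat steel pad, 30 x 34 mm, pressed straight down. Its depth is set by a screw and not measured: 27 to 57 mm below this point at rest.
- drawer (a joint): How far the drawer is out, m: 0 shut and latched, 0.060 fully open. The latch's spring takes about 3 N to start, 6 to 8 N at 6 mm, where it lets the drawer go, and 7 to 9 N at its hard stop at 8 mm; pressed on, the load rises sharply. A spring then pushes the drawer out along the box's +x in about 2 s: keep the pin in while it starts to move.
- eggcup: White ceramic egg cup, 50 mm wide, 60 mm high, loose; origin at the centre of its underside. Bystander.
- shaker: Plastic spice shaker with a white turning lid, 48 mm wide, 94 mm high, loose; origin at the centre of its underside. Bystander.
- strainer: Aluminium tea strainer, bowl 64 mm wide and 24 mm high with a flat handle that reaches to 119 mm from the bowl's centre along its y; loose; origin under the bowl's centre. Bystander.
Mind the look-alikes: they are no part of the job. There is more than one size of the part that bears pin_mid; the job needs the middle-sized.

How it is judged:
By the outcome, as a careful person would: the job done as asked, in the order asked, and still so for the second after the job is handed in, with the robot touching nothing.
It also fails if it takes over 64 s, if anything falls off the work surface, if the arm or the gripper's body presses on something with over 40 N, if the wrist force passes 120 N, or if a joint passes its speed limit or range.

ROBOT

A 6-joint arm with a two-finger parallel gripper is mounted at the origin on the work surface. World frame = base frame: x ahead of the robot, y to its left, z up, the work surface at z = 0. Lengths are in m, angles in degrees, forces in N, time in s.
With the tool pointing down it reaches from about 0.375 to 0.9 m from the base axis. Payload 3.1 kg.
Tool frame: the origin (TCP) lies on the centre line of the jaws, within the pads' length; the fingertips stand 14 mm ahead of it and the grasp point (between the pads) lies 5 mm behind it (bot.tips_ahead is the distance from the TCP to the fingertips, in m); z points along the fingers, y is the line along which they close (so a half turn about z gives the same grasp; the last joint's range is limited). The gripper opens to 87 mm and grips with 3 to 60 N. Pads are 19 mm wide; open, the fingers measure 117 mm over their backs; the gripper's body (75 mm by 190 mm) begins 51 mm behind the grasp point.
Start: joints at [64.429, 30.224, 82.088, -0, 67.689, -10.227], TCP at [0.165, 0.603, 0.237] pointing down, gripper open.
Joint ranges: [-176.69, 176.69], [-43.24, 126.21], [12.49, 139.97], [-82, 262], [0, 151.66], [-163.58, 163.58]. Speed limits (degrees/s): [159.86, 159.86, 180, 180, 180, 180].

INTERFACE

Orientations are given as a 3x3 rotation matrix whose columns are the frame's x, y, z axes.
In Python, from rig import bot gives the robot as it stands.
- The arm moves only by the tool play_rows, never from a script. Its argument "moves" is a list that holds one entry, the list of rows, each a list of 6 numbers: the shift along the tool's x, y, z in mm, then the turn, a rotation vector about the tool's x, y, z in rad. A call has 1 to 5 rows; each row shifts and turns the commanded pose from where the row before left it, along the tool's axes as they then stand; what a row does not reach is not made up. A row lasts 1/10 s, in which the tool goes at most 50 mm and 8.59 degrees, less where a joint would pass 70% of its speed; a pose out of reach is approached as far as the arm can. A call with a gripper value outside its range is refused whole. "fingers" is the opening, from -1 (shut) to 1 (fully open), set as the call begins (left out, the last holds). The fingers move at their own pace and stop on an object; the grip force is fixed at half the most. Time passes only in rows, so rows that do not move let the fingers close. It gives the time, the measured TCP pose, the force, the opening and the grip force at its end, in the units of the state.
- bot.read_state(): the state, without advancing time (a new reading comes with each control period).
- bot.capture(name): name is "scene" or "top" or "wrist"; returns a dict with "image" (400x640x3 uint8, blue, green, red), "fx", "fy", "cx", "cy" (pixels), "distortion" ([k1, k2, p1, p2, k3] as OpenCV has them; the pictures are not rectified), "R" (3x3) and "t" (3): a world point X has camera coordinates R X + t. Camera axes: x right, y down, z forward; pixel columns grow to the right and rows downward; lengths in m; the calibration is good to about 2 mm. A picture is of the moment at which its call begins. There is no depth.
- bot.hand_in(): hands the job in; it is judged then, once.
Trained networks look in a picture, given as the dict that the camera call returned (one of the last four; its "shot" number tells which), for a name from the list of things; names that differ only in an ending like _2 or _b are one class to them, and where a whole thing is asked for, a point or a joint stands for the part that bears it (a point fixed in the world has none). Each returns a list of dicts, best first, with "confidence" (0 to 1); they miss things now and then, are a little off and sometimes report something else, mostly with a low value. They report only what shows in the picture. A call takes as long as a camera call. They do not tell look-alikes from the thing itself.
- bot.search_frame(picture, query): "centre" ([column, row] in pixels, amid what is visible of it).
- bot.silhouettes(picture, query): "pixels" (400x640 bool, what is visible of it) and "centre" ([column, row] in pixels, amid what is visible of it).
- bot.pinpoint(picture, query): "centre" ([column, row] in pixels: a listed point, or the origin of a listed thing).
The state is a dict: "time_s": time; "joint_positions": joint angles; "qvel": joint speeds; "tau": joint torques, N m; "position": TCP position; "tcp_rot": TCP orientation; "force": force on the tool from outside, world axes, zero at the start; "moment": the same for the moment, N m; "opening": opening from 0.0 (shut) to 1.0 (fully open); "grasp_force": force on a finger pad.
Only numpy, scipy, OpenCV 4.12 (cv2) and the standard library are available. Lean on these libraries where they do the work, as an engineer would, in place of code of your own. Each camera call takes 0.05 s, during which the arm holds its last target. There are 200 camera calls.

## Working session

There is one attempt and no reset: what is moved stays moved. The work goes in short steps, Python scripts to look and compute and a tool call to move; the robot and the scene stay as the last step left them, time stands still between calls to the robot, and variables do not carry over. Pictures are saved under pics/ and viewed, at most 10 in all, crops included, and the job is handed in when it is done.

Besides the shell and the picture viewer there is one more tool, called after "Request:" as name(argument=value, ...), one argument or row to a line, values as JSON. play_rows: Moves the arm, as the interface text tells. Its arguments: {"type":"object","properties":{"moves":{"type":"array","items":{"type":"array","items":{"type":"array","items":{"type":"number"}}}},"fingers":{"type":"number"}},"required":["moves"]}

```bash
mkdir -p pics; ls; cat > h.py <<'E'
import numpy as np, cv2
from rig import bot
def ray(c,uv):
    K=np.array([[c['fx'],0,c['cx']],[0,c['fy'],c['cy']],[0,0,1]])
    p=cv2.undistortPoints(np.array([[uv]],float),K,np.array(c['distortion'],float))[0,0]
    R=np.array(c['R']);t=np.array(c['t']);d=R.T@np.array([p[0],p[1],1]);return -R.T@t,d/np.linalg.norm(d)
def at_z(c,uv,z):
    o,d=ray(c,uv);return o+d*(z-o[2])/d[2]
def tri(obs):
    A=0;b=0
    for c,uv in obs:
        o,d=ray(c,uv);P=np.eye(3)-np.outer(d,d);A=A+P;b=b+P@o
    X=np.linalg.solve(A,b)
    return X,[float(np.linalg.norm((np.eye(3)-np.outer(d,d))@(X-o))) for o,d in [ray(*q) for q in obs]]
def proj(c,X):
    K=np.array([[c['fx'],0,c['cx']],[0,c['fy'],c['cy']],[0,0,1]])
    return cv2.projectPoints(np.array([X],float),cv2.Rodrigues(np.array(c['R']))[0],np.array(c['t'],float),K,np.array(c['distortion'],float))[0][0,0]
E
python3 - <<'E'
from h import *
np.set_printoptions(precision=3,suppress=True)
for n in ["scene","top","wrist"]:
    c=bot.capture(n);cv2.imwrite(f'pics/{n}0.png',c['image'])
    print(n,-np.array(c['R']).T@c['t'])
    for q in ["pin_mid","pin_tip","block_hole0","lid_hole","box","eggcup","shaker","strainer"]:
        print(q,[(np.round(r['centre']),round(r['confidence'],2)) for r in bot.pinpoint(c,q)])
print(bot.read_state())
E
```

```text
pics
scene [ 1.208 -0.345  0.608]
pin_mid [(array([326., 229.]), 0.71), (array([399., 143.]), 0.61), (array([438., 144.]), 0.61), (array([372., 143.]), 0.46)]
pin_tip [(array([426., 207.]), 0.76), (array([368., 170.]), 0.66)]
block_hole0 [(array([398., 155.]), 0.61)]
lid_hole [(array([173., 210.]), 0.73)]
box [(array([196., 260.]), 0.64)]
eggcup [(array([326., 228.]), 0.61)]
shaker [(array([364., 278.]), 0.6)]
strainer [(array([279., 196.]), 0.66)]
top [ 0.53  -0.01   1.025]
pin_mid [(array([241., 260.]), 0.61), (array([220., 178.]), 0.59), (array([235., 224.]), 0.56)]
pin_tip [(array([237., 183.]), 0.87), (array([252., 265.]), 0.46)]
block_hole0 [(array([232., 225.]), 0.86)]
lid_hole [(array([454., 232.]), 0.68)]
box [(array([440., 209.]), 0.9), (array([235., 225.]), 0.35)]
eggcup [(array([334., 197.]), 0.83)]
shaker [(array([329., 139.]), 0.76)]
strainer [(array([347., 259.]), 0.95)]
wrist [0.099 0.621 0.385]
pin_mid []
pin_tip []
block_hole0 []
lid_hole []
box []
eggcup []
shaker []
strainer []
{'time_s': 1.35, 'joint_positions': array([ 64.43 ,  30.222,  82.088,   0.   ,  67.69 , -10.226]), 'qvel': array([ 0.041, -0.001, -0.064, -0.005,  0.014,  0.063]), 'tau': array([ -0.   , -44.002, -17.698,   0.063,   0.051,  -0.   ]), 'position': array([0.165, 0.603, 0.237]), 'tcp_rot': array([[-0.964,  0.265, -0.   ],
       [ 0.265,  0.964,  0.   ],
       [ 0.   ,  0.   , -1.   ]]), 'force': array([-0.079, -0.418, -0.849]), 'moment': array([ 0.023, -0.07 ,  0.004]), 'grasp_force': 0.0, 'opening': 0.9960374596216653}
```

View pics/scene0.png

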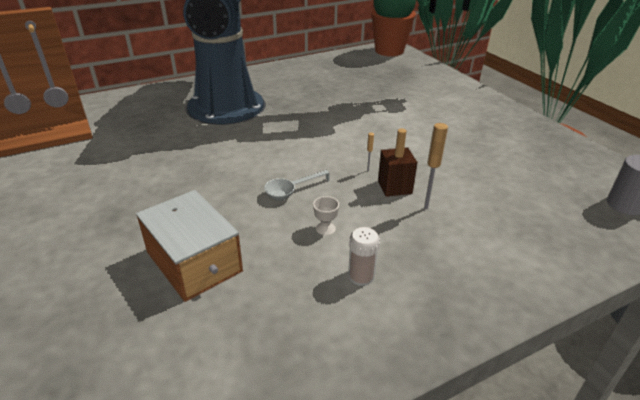

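View pics/top0.png

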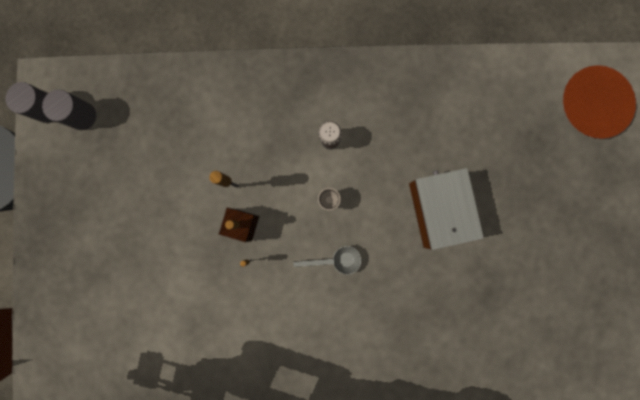

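```bash
python3 - <<'E'
from h import *
np.set_printoptions(precision=4,suppress=True)
s=bot.capture("scene");t=bot.capture("top")
def P(c,q,n=0):return bot.pinpoint(c,q)[n]['centre']
for q in ["block_hole0","lid_hole","box"]:
    a,b=P(s,q),P(t,q);print(q,a,b,*tri([(s,a),(t,b)]))
for r in bot.pinpoint(s,"pin_mid"):
    for w in bot.pinpoint(t,"pin_mid"):
        X,e=tri([(s,r['centre']),(t,w['centre'])])
        if e[0]<.01:print('pin',r['centre'],w['centre'],X,e)
for q in ["eggcup","shaker","strainer"]: print(q,at_z(t,P(t,q),0),at_z(s,P(s,q),0))
img=s['image'][110:230,340:460];cv2.imwrite('pics/crop.png',cv2.resize(img,None,fx=5,fy=5,interpolation=cv2.INTER_CUBIC))
E
```

```text
block_hole0 [396.6, 156.4] [233.1, 224.7] [0.5342 0.1999 0.0752] [0.0043284215232054475, 0.004328421523205618]
lid_hole [172.2, 208.3] [456.0, 228.8] [ 0.5186 -0.2623  0.0928] [0.00025563022053804954, 0.00025563022053808033]
box [192.8, 259.1] [438.8, 211.4] [ 0.5575 -0.2503  0.0008] [0.0007042650991265639, 0.0007042650991267003]
pin [435.7, 144.7] [223.9, 181.8] [0.6227 0.2075 0.147 ] [0.0029022135662082203, 0.002902213566208203]
pin [401.6, 141.5] [233.8, 225.0] [0.5371 0.1965 0.1122] [0.002917386287558342, 0.0029173862875583444]
pin [370.3, 141.6] [242.6, 260.1] [0.4598 0.1814 0.0763] [0.0030206482538600653, 0.0030206482538600128]
eggcup [0.5852 0.0021 0.    ] [0.5878 0.0023 0.    ]
shaker [ 0.7243 -0.0144  0.    ] [ 0.7321 -0.0081  0.    ]Traceback (most recent call last):
  File "<stdin>", line 11, in <module>
  File "<stdin>", line 4, in P
IndexError: list index out of range
```

Top: pins at (219,178) large, (230,225) middle, in the block, and (243,263) small. Scene: (437,145) large, (401,143) in the block, (370,142) small. The one I want is the middle-sized pin in the block: its centre triangulates to z≈0.11, as it should. The shaker, egg cup and strainer stand between the block (left) and the box (right). I'll move above the block and check from close by.

Request:
play_rows(
  moves=[
    [[-36,-22.5,-4,0,0,0],[-36,-22.5,-4,0,0,0],[-36,-22.5,-4,0,0,0],[-36,-22.5,-4,0,0,0],[-36,-22.5,-4,0,0,0]],
  ],
)

```text
time_s: 2.8
position: [0.3101, 0.4454, 0.2569]
tcp_rot: [[-0.964, 0.264, 0.0], [0.264, 0.964, 0.0], [-0.0, 0.0, -1.0]]
force: [0.6, 0.7, -0.5]
opening: 1.002
grasp_force: 0.0
```

Request:
play_rows(
  moves=[
    [[-36,-22.5,-4,0,0,0],[-36,-22.5,-4,0,0,0],[-36,-22.5,-4,0,0,0],[-36,-22.5,-4,0,0,0],[-36,-22.5,-4,0,0,0]],
  ],
)

```text
time_s: 3.3
position: [0.454, 0.2891, 0.2769]
tcp_rot: [[-0.964, 0.265, 0.001], [0.265, 0.964, 0.0], [-0.0, 0.0, -1.0]]
force: [0.8, -0.1, 0.6]
opening: 1.003
grasp_force: 0.0
```

Request:
play_rows(
  moves=[
    [[-36,-22.5,-4,0,0,0],[-36,-22.5,-4,0,0,0],[-36,-22.5,-4,0,0,-0.143],[0,0,0,0,0,-0.143],[0,0,0,0,0,-0.143]],
  ],
)

```text
time_s: 3.8
position: [0.5405, 0.1953, 0.2885]
tcp_rot: [[-0.987, -0.163, 0.0], [-0.163, 0.987, 0.0], [-0.0, 0.0, -1.0]]
force: [-0.1, -0.1, -0.3]
opening: 0.998
grasp_force: 0.0
```

Request:
play_rows(
  moves=[
    [[0,0,0,0,0,0],[0,0,0,0,0,0]],
  ],
)

```text
time_s: 4.0
position: [0.5391, 0.1968, 0.2885]
tcp_rot: [[-0.988, -0.158, -0.0], [-0.158, 0.988, 0.0], [0.0, 0.0, -1.0]]
force: [-0.1, -0.6, 1.0]
opening: 1.0
grasp_force: 0.0
```

```bash
python3 - <<'E'
from h import *
np.set_printoptions(precision=4,suppress=True)
s=bot.capture("scene");w=bot.capture("wrist")
cv2.imwrite('pics/wrist1.png',w['image'])
print(-np.array(w['R']).T@w['t'],bot.read_state()['position'],bot.read_state()['tcp_rot'])
for q in ["pin_mid","block_hole0"]:
    for r in bot.pinpoint(w,q): print(q,r['centre'],r['confidence'],at_z(w,r['centre'],.11 if q=='pin_mid' else .08))
for r in bot.silhouettes(s,"pin_mid"):
    ys,xs=np.nonzero(r['pixels']);print(r['centre'],xs.min(),xs.max(),ys.min(),ys.max())
for r in bot.silhouettes(w,"pin_mid"):
    ys,xs=np.nonzero(r['pixels']);print('w',r['centre'],xs.min(),xs.max(),ys.min(),ys.max())
b=s['image'][110:230,340:460];cv2.imwrite('pics/crop.png',cv2.resize(b,None,fx=4,fy=4))
a=w['image'];k=cv2.resize(b,(400,400),interpolation=cv2.INTER_CUBIC);cv2.imwrite('pics/pair.png',cv2.resize(np.hstack([a,k]),(800,308)))
E
```

```text
[0.4709 0.1857 0.4371] [0.539  0.1971 0.2886] [[-0.9873 -0.1591 -0.    ]
 [-0.1591  0.9873 -0.    ]
 [ 0.     -0.     -1.    ]]
pin_mid [319.1, 180.4] 0.89 [0.5378 0.1984 0.11  ]
pin_mid [315.2, 272.3] 0.66 [0.6451 0.2112 0.11  ]
pin_mid [314.2, 102.2] 0.6 [0.4599 0.1808 0.11  ]
block_hole0 [319.4, 173.8] 0.86 [0.5362 0.1986 0.08  ]
[434.8, 151.0] 424 446 123 208
[400.3, 141.7] 395 405 128 156
w [317.4, 181.8] 310 326 167 192
w [318.1, 290.2] 305 331 223 308
w [314.8, 97.7] 309 320 92 105
```

View pics/pair.png

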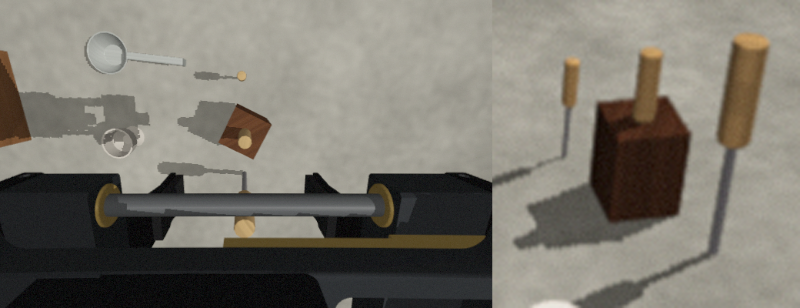

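Request:
play_rows(
  moves=[
    [[1.8,1.3,40,0,0,0],[0,0,40,0,0,0],[0,0,40,0,0,0],[0,0,30,0,0,0],[0,0,0,0,0,0]],
  ],
)

```text
time_s: 4.8
position: [0.534, 0.1973, 0.1346]
tcp_rot: [[-0.987, -0.16, -0.01], [-0.16, 0.987, -0.002], [0.01, -0.0, -1.0]]
force: [-0.0, -1.2, 0.2]
opening: 0.997
grasp_force: 0.0
```

```bash
python3 - <<'E'
from h import *
np.set_printoptions(precision=4,suppress=True)
w=bot.capture("wrist");t=bot.capture("top")
cv2.imwrite('pics/wrist2.png',w['image'])
print(bot.read_state()['position'],bot.read_state()['force'])
for q in ["pin_mid","block_hole0"]:
    for r in bot.pinpoint(w,q): print(q,r['centre'],r['confidence'],at_z(w,r['centre'],.11 if q=='pin_mid' else .08))
E
```

```text
[0.5375 0.1979 0.1387] [-0.4121 -0.1789  0.7052]
pin_mid [317.7, 239.8] 0.82 [0.5366 0.1976 0.11  ]
pin_mid [311.0, 99.3] 0.59 [0.4586 0.1814 0.11  ]
block_hole0 [319.1, 222.1] 0.62 [0.5356 0.1985 0.08  ]
```

View pics/wrist2.png

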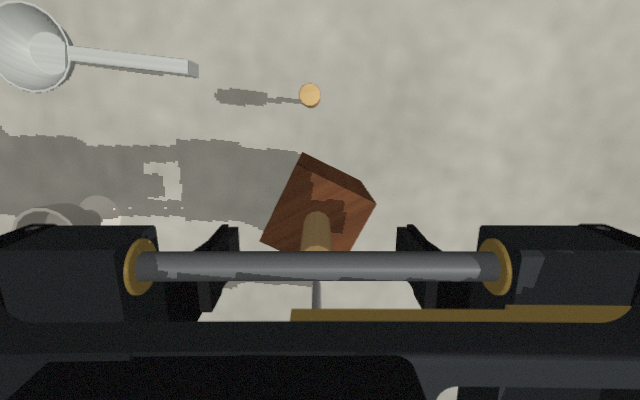

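The view shows the pin handle at (317,235), centred between the fingers with the block beneath. I'll descend and grip.

Request:
play_rows(
  moves=[
    [[0.5,0,11,0,0,0],[0,0,11,0,0,0],[0,0,9,0,0,0],[0,0,0,0,0,0],[0,0,0,0,0,0]],
  ],
)

```text
time_s: 5.5
position: [0.5365, 0.1976, 0.1071]
tcp_rot: [[-0.987, -0.16, -0.001], [-0.16, 0.987, -0.0], [0.001, -0.0, -1.0]]
force: [-0.6, 0.6, 0.2]
opening: 0.997
grasp_force: 0.0
```

Request:
play_rows(
  moves=[
    [[0,0,0,0,0,0],[0,0,0,0,0,0],[0,0,0,0,0,0],[0,0,0,0,0,0],[0,0,0,0,0,0]],
  ],
  fingers=-1,
)

```text
time_s: 6.0
position: [0.5369, 0.1977, 0.1077]
tcp_rot: [[-0.987, -0.161, 0.0], [-0.161, 0.987, 0.0], [-0.0, -0.0, -1.0]]
force: [0.2, -0.3, 0.9]
opening: 0.63
grasp_force: 0.0
```

Request:
play_rows(
  moves=[
    [[0,0,0,0,0,0],[0,0,0,0,0,0],[0,0,0,0,0,0]],
  ],
)

```text
time_s: 6.3
position: [0.5367, 0.1977, 0.1075]
tcp_rot: [[-0.987, -0.161, -0.0], [-0.161, 0.987, -0.0], [0.0, -0.0, -1.0]]
force: [-0.1, -0.5, 0.7]
opening: 0.356
grasp_force: 0.0
```

Request:
play_rows(
  moves=[
    [[0,0,0,0,0,0],[0,0,0,0,0,0],[0,0,0,0,0,0],[0,0,0,0,0,0]],
  ],
)

```text
time_s: 6.7
position: [0.5368, 0.1977, 0.1075]
tcp_rot: [[-0.987, -0.161, -0.0], [-0.161, 0.987, -0.0], [0.0, -0.0, -1.0]]
force: [-0.2, 0.2, -0.4]
opening: 0.197
grasp_force: 30.0
```

Request:
play_rows(
  moves=[
    [[0,0,-10,0,0,0],[0,0,-20,0,0,0],[0,0,-25,0,0,0],[0,0,-25,0,0,0],[0,0,-30,0,0,0]],
  ],
)

```text
time_s: 7.2
position: [0.5361, 0.1976, 0.2186]
tcp_rot: [[-0.987, -0.16, -0.001], [-0.16, 0.987, -0.0], [0.001, 0.0, -1.0]]
force: [1.1, 0.4, -0.8]
opening: 0.2
grasp_force: 30.0
```

Request:
play_rows(
  moves=[
    [[0,0,-10,0,0,0],[0,0,0,0,0,0],[0,0,0,0,0,0]],
  ],
)

```text
time_s: 7.5
position: [0.536, 0.1976, 0.2268]
tcp_rot: [[-0.987, -0.16, -0.002], [-0.16, 0.987, -0.0], [0.002, 0.0, -1.0]]
force: [-0.5, 0.3, -0.3]
opening: 0.202
grasp_force: 30.0
```

```bash
python3 - <<'E'
from h import *
np.set_printoptions(precision=4,suppress=True)
w=bot.capture("wrist");s=bot.capture("scene");t=bot.capture("top")
st=bot.read_state();print(st['position'],st['tcp_rot'],st['force'],st['moment'])
cv2.imwrite('pics/s3.png',s['image'])
for n,c in (('w',w),('s',s),('t',t)):
  for q in ["pin_tip","pin_mid","block_hole0","lid_hole","box"]:
    for r in bot.pinpoint(c,q): print(n,q,r['centre'],round(r['confidence'],2),at_z(c,r['centre'],{'lid_hole':.09,'block_hole0':.08,'box':0}.get(q,.12)))
print(proj(w,st['position']-[0,0,.1025]),proj(s,st['position']-[0,0,.1025]))
a=w['image'];b=s['image'][40:240,330:490];cv2.imwrite('pics/pair3.png',np.hstack([cv2.resize(a,None,fx=.7,fy=.7),cv2.resize(b,(224,280))]))
E
```

```text
[0.5358 0.1975 0.2259] [[-0.987  -0.1605 -0.0034]
 [-0.1605  0.987  -0.0006]
 [ 0.0034  0.     -1.    ]] [-0.0401  0.1247 -0.2608] [ 0.0346 -0.     -0.0089]
w pin_tip [315.7, 200.4] 0.86 [0.5374 0.1961 0.12  ]
w pin_mid [309.1, 100.9] 0.73 [0.4588 0.1782 0.12  ]
w pin_mid [315.3, 312.8] 0.71 [0.6445 0.213  0.12  ]
w pin_mid [320.8, 255.9] 0.66 [0.587  0.2086 0.12  ]
w pin_mid [140.6, 289.5] 0.52 [0.6455 0.0527 0.12  ]
w block_hole0 [319.8, 188.0] 0.75 [0.5353 0.1995 0.08  ]
s pin_tip [424.6, 211.2] 0.73 [0.7478 0.0941 0.12  ]
s pin_tip [398.8, 135.2] 0.58 [0.5252 0.2006 0.12  ]
s pin_tip [369.2, 169.5] 0.42 [0.6041 0.0797 0.12  ]
s pin_mid [403.5, 85.8] 0.82 [0.3324 0.3501 0.12  ]
s pin_mid [438.6, 145.1] 0.68 [0.5929 0.2474 0.12  ]
s pin_mid [369.5, 144.0] 0.65 [0.5277 0.1289 0.12  ]
s block_hole0 [399.3, 155.1] 0.81 [0.5374 0.1985 0.08  ]
s lid_hole [173.9, 209.3] 0.62 [ 0.5191 -0.2597  0.09  ]
s box [194.0, 258.7] 0.83 [ 0.5562 -0.2487  0.    ]
s box [173.2, 209.4] 0.36 [ 0.399  -0.2462  0.    ]
t pin_tip [238.0, 186.6] 0.79 [0.6133 0.1828 0.12  ]
t pin_mid [221.4, 180.4] 0.76 [0.6268 0.2168 0.12  ]
t pin_mid [245.5, 260.9] 0.48 [0.4627 0.1692 0.12  ]
t block_hole0 [330.7, 200.8] 0.66 [ 0.5826 -0.0048  0.08  ]
t lid_hole [456.2, 230.3] 0.55 [ 0.5154 -0.2636  0.09  ]
t box [439.6, 211.4] 0.95 [ 0.5577 -0.2517  0.    ]
[317.7063 199.874 ] [400.7866 136.3931]
```

View pics/pair3.png

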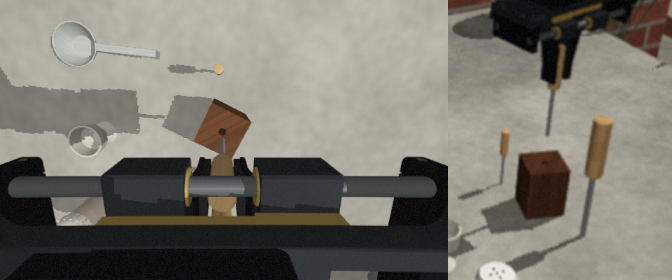

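Pin held: its tip is at wrist pixel (316,200), above the block hole at (320,188). Now I'll carry it over the lid hole.

Request:
play_rows(
  moves=[
    [[2,-10,0,0,0,0],[4,-20,0,0,0,0],[7,-34,0,0,0,0],[8,-40,0,0,0,0],[8,-40,0,0,0,0]],
  ],
)

```text
time_s: 8.9
position: [0.5309, 0.0492, 0.2277]
tcp_rot: [[-0.987, -0.162, 0.0], [-0.162, 0.987, -0.0], [-0.0, -0.0, -1.0]]
force: [-0.4, -0.6, -0.6]
opening: 0.201
grasp_force: 30.0
```

Request:
play_rows(
  moves=[
    [[8,-40,0,0,0,0],[8,-40,0,0,0,0],[8,-40,0,0,0,0],[8,-40,0,0,0,0],[8,-40,0,0,0,0]],
  ],
)

```text
time_s: 9.4
position: [0.5232, -0.1552, 0.2277]
tcp_rot: [[-0.987, -0.16, 0.0], [-0.16, 0.987, -0.0], [-0.0, -0.0, -1.0]]
force: [0.4, -0.3, -0.1]
opening: 0.197
grasp_force: 30.0
```

Request:
play_rows(
  moves=[
    [[8,-40,0,0,0,0],[7,-34,0,0,0,0],[5,-22,0,0,0,0],[2.5,-11,0,0,0,0],[0,0,0,0,0,0]],
  ],
)

```text
time_s: 9.9
position: [0.5184, -0.2637, 0.2275]
tcp_rot: [[-0.987, -0.158, 0.0], [-0.158, 0.987, -0.0], [-0.0, -0.0, -1.0]]
force: [-0.1, 0.4, -0.5]
opening: 0.198
grasp_force: 30.0
```

Request:
play_rows(
  moves=[
    [[0,0,0,0,0,0],[0,0,0,0,0,0]],
  ],
)

```text
time_s: 10.1
position: [0.5187, -0.2606, 0.2275]
tcp_rot: [[-0.987, -0.162, -0.001], [-0.162, 0.987, 0.001], [0.0, 0.001, -1.0]]
force: [0.7, -0.3, -1.5]
opening: 0.197
grasp_force: 30.0
```

```bash
cat > look.py <<'E'
from h import *
import sys
np.set_printoptions(precision=4,suppress=True)
hq,hz=sys.argv[2],float(sys.argv[3])
st=bot.read_state();p=st['position'];R=st['tcp_rot'];tz=p[2]-.1025;print(p,R[:,2],st['force'])
W=[];
for i in range(3):
    w=bot.capture("wrist")
    a=bot.pinpoint(w,"pin_tip");b=bot.pinpoint(w,hq)
    A=[at_z(w,r['centre'],tz) for r in a[:1]];B=[at_z(w,r['centre'],hz) for r in b[:1]]
    print([ (r['centre'],round(r['confidence'],2)) for r in a+b],*A,*B)
    if A and B:W.append((B[0]-A[0])[:2])
if W:
    d=np.mean(W,0);print('tip->hole world',d,'tool xy mm',1e3*R[:2,:2].T@d)
for n in("scene","top"):
    c=bot.capture(n)
    for q in(hq,"pin_tip"):
        for r in bot.pinpoint(c,q):print(n,q,r['centre'],round(r['confidence'],2),at_z(c,r['centre'],hz if q==hq else tz))
cv2.imwrite(f'pics/{sys.argv[1]}.png',cv2.resize(w['image'][80:300,200:440],(800,733))[:600])
E
python3 look.py l1 lid_hole .09
```

```text
[ 0.5187 -0.2606  0.2275] [-0.0006  0.0009 -1.    ] [ 0.6966 -0.3113 -1.5126]
[([319.9, 200.5], 0.8), ([319.2, 189.9], 0.7)] [ 0.5185 -0.2587  0.125 ] [ 0.5179 -0.2591  0.09  ]
[([318.8, 201.0], 0.69), ([319.0, 186.7], 0.73)] [ 0.5195 -0.2599  0.125 ] [ 0.5153 -0.2602  0.09  ]
[([317.6, 198.0], 0.74), ([317.7, 192.6], 0.94)] [ 0.5171 -0.2619  0.125 ] [ 0.5212 -0.2611  0.09  ]
tip->hole world [-0.0003  0.    ] tool xy mm [0.2529 0.0432]
scene lid_hole [176.1, 209.0] 0.77 [ 0.52   -0.2562  0.09  ]
scene pin_tip [423.6, 209.4] 0.95 [0.7481 0.091  0.125 ]
scene pin_tip [166.5, 191.0] 0.91 [ 0.5109 -0.2641  0.125 ]
scene pin_tip [368.9, 168.4] 0.61 [0.607  0.0768 0.125 ]
top lid_hole [453.7, 229.8] 0.59 [ 0.5165 -0.2585  0.09  ]
top pin_tip [239.6, 186.5] 0.64 [0.613  0.1785 0.125 ]
```

View pics/l1.png

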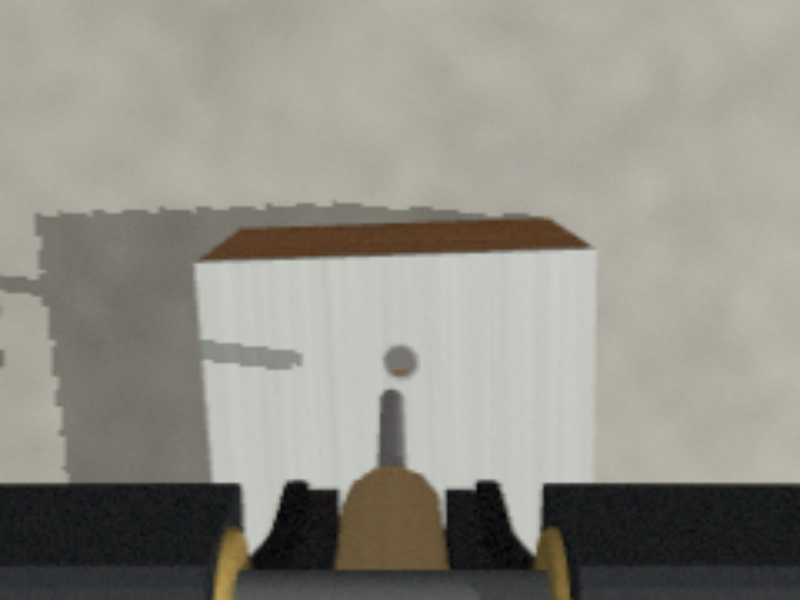

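The crop shows the lid hole at (400,361), which is full pixel (320,188.3), and the tip end at (391,391), which is (317.3,197.5). They nearly line up. I'll descend closer and measure at sub-pixel level.

Request:
play_rows(
  moves=[
    [[0,0,6,0,0,0],[0,0,10,0,0,0],[0,0,7,0,0,0],[0,0,2,0,0,0],[0,0,0,0,0,0]],
  ],
)

```text
time_s: 11.35
position: [0.5185, -0.2619, 0.2017]
tcp_rot: [[-0.987, -0.16, -0.001], [-0.16, 0.987, 0.001], [0.001, 0.001, -1.0]]
force: [-0.0, -0.5, -0.7]
opening: 0.197
grasp_force: 30.0
```

```bash
python3 - <<'E'
from h import *
np.set_printoptions(precision=4,suppress=True,linewidth=200)
w=bot.capture("wrist");st=bot.read_state();p=st['position'];print(p,st['tcp_rot'][:,2],st['force'])
cv2.imwrite('pics/raw4.png',w['image'])
tip=p-[0,0,.1025];print('pred tip px',proj(w,tip)); c=proj(w,[.518,-.261,.09]);print('hole px guess',c)
u,v=int(c[0]),int(c[1]);cv2.imwrite('pics/l2.png',cv2.resize(w['image'][v-30:v+30,u-40:u+40],(800,600),interpolation=cv2.INTER_NEAREST));print(u-40,v-30)
g=cv2.cvtColor(w['image'],cv2.COLOR_BGR2GRAY)[v-14:v+20,u-14:u+14]
print(g[::1])
E
```

```text
[ 0.5188 -0.2621  0.2022] [-0.0006  0.0004 -1.    ] [ 0.478   0.0365 -0.1152]
pred tip px [317.3324 200.8353]
hole px guess [318.677 197.185]
278 167
[[196 198 199 198 198 197 197 197 198 199 194 193 193 194 197 198 196 193 195 197 197 197 195 195 195 194 195 196]
 [197 197 198 197 198 197 196 198 197 198 196 193 193 197 196 196 197 195 194 196 197 196 196 197 195 194 193 197]
 [197 197 198 198 197 197 197 196 197 198 196 192 194 195 196 199 195 195 196 197 197 196 196 196 195 194 195 197]
 [196 199 197 197 198 197 197 196 198 198 195 191 193 195 195 197 195 194 196 197 198 196 196 196 196 193 195 196]
 [196 198 198 196 198 197 197 197 197 199 195 192 193 193 196 198 195 194 194 197 197 196 195 195 195 193 193 197]
 [198 197 198 196 198 197 196 198 198 199 197 192 193 192 196 198 196 194 195 197 198 197 197 195 195 193 194 197]
 [197 198 197 198 198 196 197 198 198 199 195 194 191 194 196 194 196 193 194 197 198 195 196 196 195 193 193 197]
 [198 197 196 197 197 196 196 197 199 198 196 193 190 191 184 180 173 179 188 197 198 196 197 195 194 192 193 196]
 [196 196 198 196 196 196 196 
[... 2260 characters left out ...]
 193 195]
 [196 197 197 196 195 196 198 199 191 156  82  81  82  82  93 101 110 155 193 196 195 197 198 197 198 195 193 193]
 [197 197 196 195 195 197 198 197 190 156  82  80  82  86  91 103 111 152 195 196 196 198 199 197 198 193 193 194]
 [197 197 196 196 195 197 198 197 191 155  81  80  82  86  91  99 108 152 193 195 199 197 198 197 198 195 194 195]
 [197 197 196 196 196 197 198 199 191 153  80  80  82  84  91  98 109 153 193 195 197 198 197 196 197 194 194 195]
 [197 197 196 195 196 196 198 199 192 155  80  81  85  82  92 102 112 151 195 196 196 196 198 197 197 194 193 195]
 [197 197 197 196 196 197 200 200 193 156  82  81  83  85  87 102 108 143 183 196 196 198 196 196 197 194 192 195]]
```

View pics/l2.png

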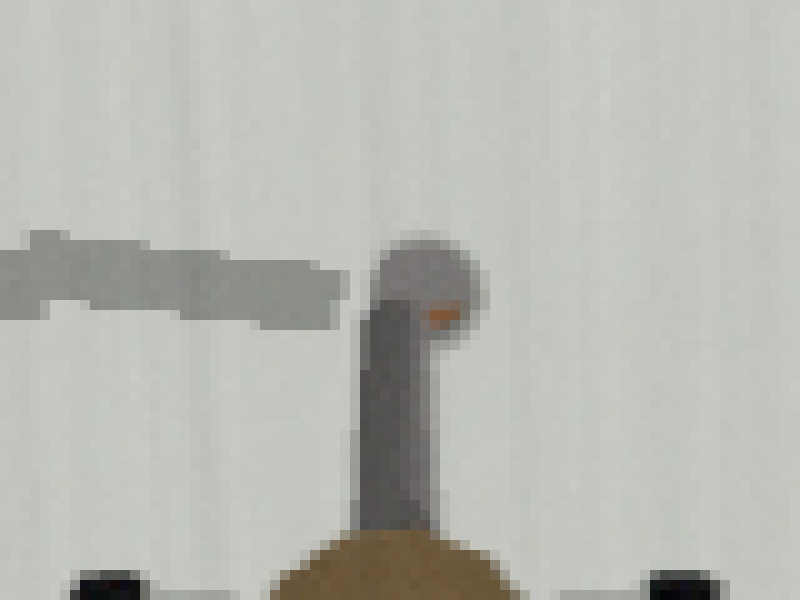

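```bash
python3 - <<'E'
from h import *
np.set_printoptions(precision=4,suppress=True,linewidth=200)
w=bot.capture("wrist");st=bot.read_state();p=st['position'];R=st['tcp_rot'];print(p,w['fx'])
c=proj(w,[.518,-.261,.09]);
for d in([.003,0,0],[0,.003,0]):
  print(proj(w,p-[0,0,.1025]+d)-proj(w,p-[0,0,.1025]))
T=at_z(w,[317.4,199.7],p[2]-.1025);H=at_z(w,[320.2,195.6],.09);d=H-T
print(T,H,d,R[:2,:2].T@d[:2]*1e3)
E
```

```text
[ 0.519  -0.2622  0.2025] 313.25107145584417
[-0.5788  3.4287]
[3.5649 0.5585]
[ 0.5182 -0.2624  0.1   ] [ 0.5169 -0.2602  0.09  ] [-0.0013  0.0022 -0.01  ] [0.9243 2.4143]
```

Request:
play_rows(
  moves=[
    [[0.5,1.2,1,0,0,0],[0.4,1.2,2,0,0,0],[0,0,2,0,0,0],[0,0,0,0,0,0],[0,0,0,0,0,0]],
  ],
)

```text
time_s: 11.95
position: [0.5176, -0.2599, 0.1975]
tcp_rot: [[-0.987, -0.161, -0.0], [-0.161, 0.987, 0.0], [0.0, 0.0, -1.0]]
force: [0.1, -0.1, -0.3]
opening: 0.202
grasp_force: 30.0
```

```bash
python3 - <<'E'
from h import *
np.set_printoptions(precision=4,suppress=True,linewidth=200)
w=bot.capture("wrist");st=bot.read_state();p=st['position'];print(p,st['tcp_rot'][:,2],st['force'])
print(proj(w,p-[0,0,.1025]))
g=w['image'][180:220,300:340];cv2.imwrite('pics/l3.png',cv2.resize(g,(560,560),interpolation=cv2.INTER_NEAREST))
E
```

```text
[ 0.5176 -0.2599  0.1976] [ 0.0001 -0.0001 -1.    ] [ 0.3214 -0.4186 -0.4825]
[317.6705 200.3281]
```

View pics/l3.png

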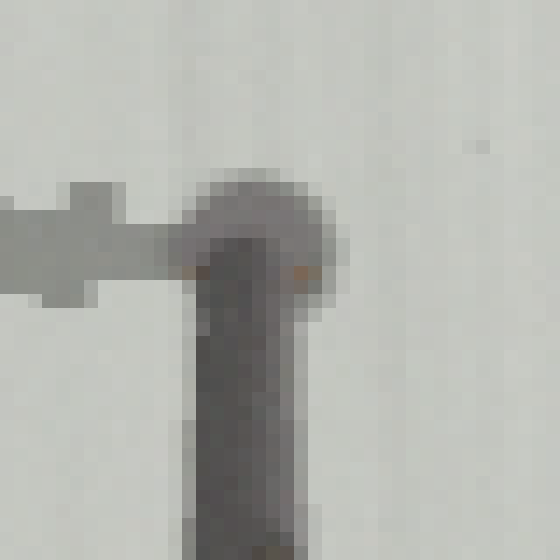

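```bash
python3 - <<'E'
from h import *
np.set_printoptions(precision=4,suppress=True,linewidth=200)
w=bot.capture("wrist");st=bot.read_state();p=st['position'];R=st['tcp_rot'];print(p)
T=at_z(w,[317.,200],p[2]-.1025);H=at_z(w,[317.8,197.4],.09);d=H-T
print(T,H,d,R[:2,:2].T@d[:2]*1e3)
E
```

```text
[ 0.5176 -0.26    0.1976]
[ 0.5175 -0.2606  0.0951] [ 0.5165 -0.2601  0.09  ] [-0.001   0.0005 -0.0051] [0.8762 0.6712]
```

Request:
play_rows(
  moves=[
    [[0.8,0.6,1,0,0,0],[0,0,2,0,0,0],[0,0,2,0,0,0],[0,0,1,0,0,0],[0,0,1,0,0,0]],
  ],
)

```text
time_s: 12.55
position: [0.5167, -0.2594, 0.1904]
tcp_rot: [[-0.987, -0.161, -0.0], [-0.161, 0.987, 0.0], [0.0, 0.0, -1.0]]
force: [0.0, 0.3, -0.1]
opening: 0.202
grasp_force: 30.0
```

Request:
play_rows(
  moves=[
    [[0,0,0.5,0,0,0],[0,0,0.5,0,0,0],[0,0,0,0,0,0]],
  ],
)

```text
time_s: 12.85
position: [0.5167, -0.2595, 0.1895]
tcp_rot: [[-0.987, -0.16, -0.0], [-0.16, 0.987, -0.0], [0.0, -0.0, -1.0]]
force: [0.5, -0.0, -0.0]
opening: 0.2
grasp_force: 30.0
```

Request:
play_rows(
  moves=[
    [[0,0,1,0,0,0],[0,0,1,0,0,0],[0,0,1,0,0,0],[0,0,1,0,0,0],[0,0,1,0,0,0]],
  ],
)

```text
time_s: 13.35
position: [0.5167, -0.2594, 0.1844]
tcp_rot: [[-0.987, -0.161, -0.0], [-0.161, 0.987, 0.0], [0.0, 0.0, -1.0]]
force: [0.4, 0.0, -1.5]
opening: 0.201
grasp_force: 30.0
```

Request:
play_rows(
  moves=[
    [[0,0,2,0,0,0],[0,0,2,0,0,0],[0,0,2,0,0,0],[0,0,2,0,0,0],[0,0,2,0,0,0]],
  ],
)

```text
time_s: 13.85
position: [0.5167, -0.2594, 0.1743]
tcp_rot: [[-0.987, -0.16, -0.0], [-0.16, 0.987, 0.0], [0.0, 0.0, -1.0]]
force: [0.0, -0.5, -0.2]
opening: 0.202
grasp_force: 30.0
```

Request:
play_rows(
  moves=[
    [[0,0,1,0,0,0],[0,0,1,0,0,0],[0,0,1,0,0,0],[0,0,1,0,0,0],[0,0,1,0,0,0]],
  ],
)

```text
time_s: 14.35
position: [0.5167, -0.2594, 0.1695]
tcp_rot: [[-0.987, -0.161, 0.0], [-0.161, 0.987, -0.0], [-0.0, -0.0, -1.0]]
force: [-0.3, 0.4, -0.9]
opening: 0.2
grasp_force: 30.0
```

Request:
play_rows(
  moves=[
    [[0,0,1,0,0,0],[0,0,1,0,0,0],[0,0,1,0,0,0],[0,0,1,0,0,0]],
  ],
)

```text
time_s: 14.75
position: [0.5167, -0.2594, 0.1655]
tcp_rot: [[-0.987, -0.161, 0.0], [-0.161, 0.987, 0.0], [-0.0, 0.0, -1.0]]
force: [-0.5, 0.8, -0.7]
opening: 0.198
grasp_force: 30.0
```

Depth is about 27 mm with no contact yet.

Request:
play_rows(
  moves=[
    [[0,0,1,0,0,0],[0,0,1,0,0,0],[0,0,1,0,0,0],[0,0,1,0,0,0]],
  ],
)

```text
time_s: 15.15
position: [0.5167, -0.2595, 0.1615]
tcp_rot: [[-0.987, -0.16, 0.0], [-0.16, 0.987, -0.0], [-0.0, -0.0, -1.0]]
force: [0.6, 0.1, -0.8]
opening: 0.196
grasp_force: 30.0
```

Request:
play_rows(
  moves=[
    [[0,0,1,0,0,0],[0,0,1,0,0,0],[0,0,1,0,0,0],[0,0,1,0,0,0]],
  ],
)

```text
time_s: 15.55
position: [0.5167, -0.2594, 0.1575]
tcp_rot: [[-0.987, -0.16, 0.0], [-0.16, 0.987, -0.0], [-0.0, -0.0, -1.0]]
force: [0.6, -0.5, -0.2]
opening: 0.197
grasp_force: 30.0
```

Request:
play_rows(
  moves=[
    [[0,0,1,0,0,0],[0,0,1,0,0,0],[0,0,1,0,0,0],[0,0,1,0,0,0]],
  ],
)

```text
time_s: 15.95
position: [0.5167, -0.2595, 0.1535]
tcp_rot: [[-0.987, -0.16, 0.0], [-0.16, 0.987, -0.0], [-0.0, -0.0, -1.0]]
force: [-0.8, 0.1, -0.1]
opening: 0.2
grasp_force: 30.0
```

Request:
play_rows(
  moves=[
    [[0,0,1,0,0,0],[0,0,1,0,0,0],[0,0,1,0,0,0],[0,0,1,0,0,0]],
  ],
)

```text
time_s: 16.35
position: [0.5167, -0.2594, 0.1495]
tcp_rot: [[-0.987, -0.161, -0.0], [-0.161, 0.987, 0.0], [0.0, 0.0, -1.0]]
force: [1.3, -0.4, 0.1]
opening: 0.195
grasp_force: 30.0
```

Request:
play_rows(
  moves=[
    [[0,0,1,0,0,0],[0,0,1,0,0,0],[0,0,1,0,0,0],[0,0,1,0,0,0]],
  ],
)

```text
time_s: 16.75
position: [0.5167, -0.2595, 0.1455]
tcp_rot: [[-0.987, -0.161, -0.0], [-0.161, 0.987, -0.0], [0.0, -0.0, -1.0]]
force: [0.5, -0.6, -0.6]
opening: 0.203
grasp_force: 30.0
```

Request:
play_rows(
  moves=[
    [[0,0,1,0,0,0],[0,0,1,0,0,0],[0,0,1,0,0,0],[0,0,1,0,0,0]],
  ],
)

```text
time_s: 17.15
position: [0.5167, -0.2594, 0.1415]
tcp_rot: [[-0.987, -0.161, -0.0], [-0.161, 0.987, -0.0], [0.0, -0.0, -1.0]]
force: [-0.3, 0.4, -1.5]
opening: 0.197
grasp_force: 30.0
```

Request:
play_rows(
  moves=[
    [[0,0,1,0,0,0],[0,0,1,0,0,0],[0,0,1,0,0,0],[0,0,0,0,0,0]],
  ],
)

```text
time_s: 17.55
position: [0.5167, -0.2595, 0.139]
tcp_rot: [[-0.987, -0.161, 0.0], [-0.161, 0.987, -0.0], [-0.0, -0.0, -1.0]]
force: [-1.8, 0.2, 3.4]
opening: 0.203
grasp_force: 30.0
```

Contact at 3.4 N. I'll press gently from here.

Request:
play_rows(
  moves=[
    [[0,0,1,0,0,0],[0,0,1,0,0,0],[0,0,0,0,0,0]],
  ],
)

```text
time_s: 17.85
position: [0.5167, -0.2595, 0.1369]
tcp_rot: [[-0.987, -0.161, 0.0], [-0.161, 0.987, -0.0], [-0.0, -0.0, -1.0]]
force: [-0.6, -0.4, 4.5]
opening: 0.201
grasp_force: 30.0
```

Request:
play_rows(
  moves=[
    [[0,0,1,0,0,0],[0,0,1,0,0,0],[0,0,0,0,0,0]],
  ],
)

```text
time_s: 18.15
position: [0.5167, -0.2596, 0.135]
tcp_rot: [[-0.987, -0.161, 0.0], [-0.161, 0.987, -0.0], [-0.0, -0.0, -1.0]]
force: [-1.5, 1.3, 5.4]
opening: 0.199
grasp_force: 30.0
```

Request:
play_rows(
  moves=[
    [[0,0,1,0,0,0],[0,0,0.5,0,0,0],[0,0,0,0,0,0]],
  ],
)

```text
time_s: 18.45
position: [0.5167, -0.2596, 0.1336]
tcp_rot: [[-0.987, -0.161, 0.0], [-0.161, 0.987, -0.0], [-0.0, -0.001, -1.0]]
force: [-1.9, 0.3, 6.1]
opening: 0.196
grasp_force: 30.0
```

```bash
cat > d.py <<'E'
from h import *
c=bot.capture("scene")
for q in("drawer","box"):
    for r in bot.silhouettes(c,q):
        ys,xs=np.nonzero(r['pixels']);print(q,r['centre'],round(r['confidence'],2),xs.min(),xs.max(),ys.min(),ys.max(),len(xs))
print(bot.read_state()['force'])
a=cv2.imread('pics/s3.png')[150:350,100:300];b=c['image'][150:350,100:300]
print('diff px',(cv2.absdiff(a,b).max(2)[90:,:]>30).sum())
cv2.imwrite('pics/d.png',np.hstack([a,b]))
E
python3 d.py
```

```text
drawer [208.7, 266.6] 0.8 179 239 236 296 2137
drawer [190.7, 243.7] 0.57 137 242 190 299 7423
box [192.0, 242.1] 0.82 137 242 190 300 7443
[-1.37494821 -0.39123973  6.52446928]
diff px 1758
```

Request:
play_rows(
  moves=[
    [[0,0,0.5,0,0,0],[0,0,0,0,0,0],[0,0,0,0,0,0]],
  ],
)

```text
time_s: 18.9
position: [0.5167, -0.2596, 0.1329]
tcp_rot: [[-0.987, -0.161, 0.0], [-0.161, 0.987, -0.0], [0.0, -0.0, -1.0]]
force: [-1.8, 0.8, 5.4]
opening: 0.201
grasp_force: 30.0
```

```bash
python3 d.py
```

```text
drawer [210.6, 268.0] 0.9 179 242 238 299 2379
box [190.9, 243.2] 0.83 137 242 189 300 7615
[-1.38461266  0.44269796  5.57719904]
diff px 2612
```

The drawer outline is growing (239→242 and 296→299), so it may have let go. I'll hold and watch.

Request:
play_rows(
  moves=[
    [[0,0,0,0,0,0],[0,0,0,0,0,0],[0,0,0,0,0,0],[0,0,0,0,0,0],[0,0,0,0,0,0]],
  ],
)

```text
time_s: 19.55
position: [0.5167, -0.2596, 0.1329]
tcp_rot: [[-0.987, -0.161, 0.0], [-0.161, 0.987, -0.0], [-0.0, -0.0, -1.0]]
force: [-0.8, -0.0, 4.8]
opening: 0.198
grasp_force: 30.0
```

```bash
python3 d.py
```

```text
drawer [213.3, 272.9] 0.55 179 249 241 308 3127
box [195.1, 247.7] 0.86 137 248 190 308 8376
[-1.5413483  -0.70124228  6.0368449 ]
diff px 3760
```

The drawer is opening (249, 308). I'll hold until it is out.

Request:
play_rows(
  moves=[
    [[0,0,0,0,0,0],[0,0,0,0,0,0],[0,0,0,0,0,0],[0,0,0,0,0,0],[0,0,0,0,0,0]],
  ],
)

```text
time_s: 20.2
position: [0.5167, -0.2595, 0.1329]
tcp_rot: [[-0.987, -0.161, 0.0], [-0.161, 0.987, -0.0], [-0.0, -0.0, -1.0]]
force: [-1.4, -0.1, 5.8]
opening: 0.199
grasp_force: 30.0
```

Request:
play_rows(
  moves=[
    [[0,0,0,0,0,0],[0,0,0,0,0,0],[0,0,0,0,0,0],[0,0,0,0,0,0],[0,0,0,0,0,0]],
  ],
)

```text
time_s: 20.7
position: [0.5167, -0.2596, 0.1329]
tcp_rot: [[-0.987, -0.161, 0.0], [-0.161, 0.987, -0.0], [-0.0, -0.0, -1.0]]
force: [-0.5, 0.3, 5.5]
opening: 0.202
grasp_force: 30.0
```

```bash
python3 d.py
```

```text
drawer [215.5, 278.0] 0.8 179 258 241 320 4135
box [200.2, 251.9] 0.62 137 258 190 320 9354
[-1.39081994  0.89506586  3.85196315]
diff px 5302
```

Request:
play_rows(
  moves=[
    [[0,0,-5,0,0,0],[0,0,-10,0,0,0],[0,0,-12,0,0,0],[0,0,-12,0,0,0],[0,0,-12,0,0,0]],
  ],
)

```text
time_s: 21.35
position: [0.5168, -0.2595, 0.1848]
tcp_rot: [[-0.987, -0.161, 0.0], [-0.161, 0.987, -0.0], [-0.0, -0.0, -1.0]]
force: [-0.3, -0.5, -1.0]
opening: 0.198
grasp_force: 30.0
```

Request:
play_rows(
  moves=[
    [[0,0,-12,0,0,0],[0,0,-12,0,0,0],[0,0,-12,0,0,0],[0,0,-8,0,0,0],[0,0,0,0,0,0]],
  ],
)

```text
time_s: 21.85
position: [0.5174, -0.2599, 0.2291]
tcp_rot: [[-0.987, -0.161, 0.002], [-0.161, 0.987, -0.002], [-0.002, -0.002, -1.0]]
force: [0.3, -0.1, -0.3]
opening: 0.2
grasp_force: 30.0
```

```bash
python3 d.py; python3 -c "
from h import *
st=bot.read_state();d=np.array([.5368,.1977])-st['position'][:2];print(st['position'],d,st['tcp_rot'][:2,:2].T@d)"
```

```text
drawer [216.6, 277.1] 0.82 179 259 241 319 4169
box [202.3, 251.2] 0.91 137 258 190 320 9571
box [328.2, 212.9] 0.37 313 338 196 234 777
[ 0.92597866  0.34445679 -0.76637359]
diff px 5025
[ 0.51636318 -0.25918045  0.22710208] [0.02043682 0.45688045] [-0.09348204  0.44768116]
```

The drawer stays fully open. Now I'll carry the pin back to the block.

Request:
play_rows(
  moves=[
    [[-2,10,0,0,0,0],[-4,20,0,0,0,0],[-7,34,0,0,0,0],[-8.4,40,0,0,0,0],[-8.4,40,0,0,0,0]],
  ],
)

```text
time_s: 22.5
position: [0.5223, -0.1106, 0.2269]
tcp_rot: [[-0.987, -0.159, -0.001], [-0.159, 0.987, 0.001], [0.001, 0.001, -1.0]]
force: [0.1, 0.6, 0.1]
opening: 0.201
grasp_force: 30.0
```

Request:
play_rows(
  moves=[
    [[-8.4,40,0,0,0,0],[-8.4,40,0,0,0,0],[-8.4,40,0,0,0,0],[-8.4,40,0,0,0,0],[-8.4,40,0,0,0,0]],
  ],
)

```text
time_s: 23.0
position: [0.5314, 0.0939, 0.227]
tcp_rot: [[-0.987, -0.161, -0.001], [-0.161, 0.987, 0.0], [0.001, 0.001, -1.0]]
force: [-0.2, 0.3, 0.3]
opening: 0.196
grasp_force: 30.0
```

Request:
play_rows(
  moves=[
    [[-8.4,40,0,0,0,0],[-7,34,0,0,0,0],[-4.2,20,0,0,0,0],[-2.1,9.7,0,0,0,0],[0,0,0,0,0,0]],
  ],
)

```text
time_s: 23.5
position: [0.5364, 0.1987, 0.227]
tcp_rot: [[-0.987, -0.163, -0.001], [-0.163, 0.987, -0.0], [0.001, 0.0, -1.0]]
force: [-0.1, -0.0, -1.0]
opening: 0.199
grasp_force: 30.0
```

Request:
play_rows(
  moves=[
    [[0,0,10,0,0,0],[0,0,12,0,0,0],[0,0,8,0,0,0],[0,0,0,0,0,0],[0,0,0,0,0,0]],
  ],
)

```text
time_s: 24.0
position: [0.537, 0.1968, 0.197]
tcp_rot: [[-0.987, -0.159, -0.001], [-0.159, 0.987, -0.0], [0.001, -0.0, -1.0]]
force: [-0.2, -0.7, -0.6]
opening: 0.2
grasp_force: 30.0
```

```bash
python3 - <<'E'
from h import *
np.set_printoptions(precision=4,suppress=True,linewidth=200)
w=bot.capture("wrist");st=bot.read_state();p=st['position'];print(p,st['tcp_rot'][:,2],st['force'])
print(proj(w,p-[0,0,.1025]),proj(w,[.5368,.1977,.08]))
g=w['image'][170:220,290:350];cv2.imwrite('pics/b1.png',cv2.resize(g,(720,600),interpolation=cv2.INTER_NEAREST))
E
```

```text
[0.5374 0.197  0.1974] [-0.0001 -0.     -1.    ] [-0.2016  0.1731  0.1362]
[317.9178 200.9361] [318.7519 195.9036]
```

View pics/b1.png

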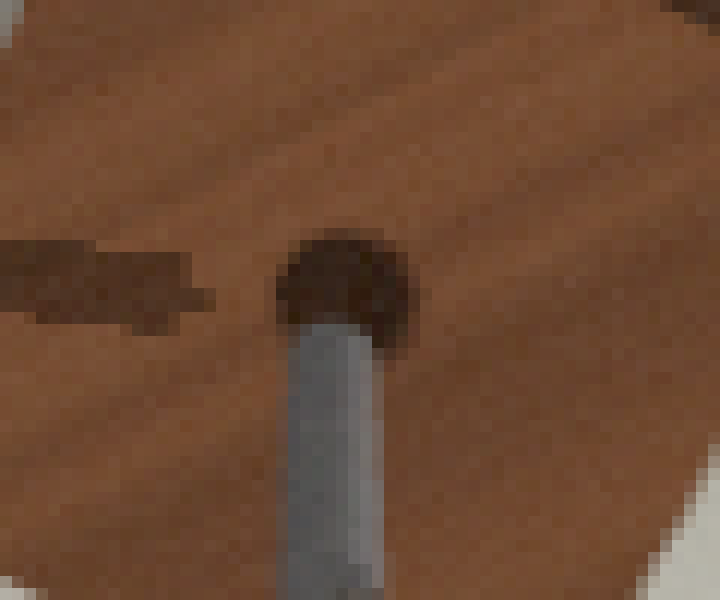

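```bash
python3 - <<'E'
from h import *
np.set_printoptions(precision=4,suppress=True,linewidth=200)
w=bot.capture("wrist");st=bot.read_state();p=st['position'];R=st['tcp_rot'];print(p)
T=at_z(w,[317.,199.9],p[2]-.1025);H=at_z(w,[318.2,194.2],.08);d=H-T
print(T,H,d,R[:2,:2].T@d[:2]*1e3, R[:2,:2].T@(np.array([.5368,.1977])-p[:2])*1e3)
E
```

```text
[0.5375 0.1972 0.1977]
[0.5371 0.1964 0.0952] [0.5359 0.1972 0.08  ] [-0.0012  0.0009 -0.0152] [1.0015 1.0363] [0.6056 0.5704]
```

Request:
play_rows(
  moves=[
    [[0.8,0.8,3,0,0,0],[0,0,5,0,0,0],[0,0,3,0,0,0],[0,0,2,0,0,0],[0,0,1,0,0,0]],
  ],
)

```text
time_s: 24.6
position: [0.5361, 0.1981, 0.1832]
tcp_rot: [[-0.987, -0.161, -0.001], [-0.161, 0.987, -0.0], [0.001, -0.0, -1.0]]
force: [-0.6, 0.2, -0.3]
opening: 0.2
grasp_force: 30.0
```

Request:
play_rows(
  moves=[
    [[0,0,1,0,0,0],[0,0,1,0,0,0],[0,0,1,0,0,0],[0,0,1,0,0,0],[0,0,1,0,0,0]],
  ],
)

```text
time_s: 25.1
position: [0.5362, 0.1981, 0.1785]
tcp_rot: [[-0.987, -0.16, 0.0], [-0.16, 0.987, 0.0], [-0.0, -0.0, -1.0]]
force: [-0.2, 0.1, -0.7]
opening: 0.198
grasp_force: 30.0
```

Request:
play_rows(
  moves=[
    [[0,0,2,0,0,0],[0,0,3,0,0,0],[0,0,4,0,0,0],[0,0,4,0,0,0],[0,0,4,0,0,0]],
  ],
)

```text
time_s: 25.6
position: [0.5361, 0.1981, 0.1611]
tcp_rot: [[-0.987, -0.16, -0.0], [-0.16, 0.987, -0.0], [0.0, -0.0, -1.0]]
force: [-0.8, 0.6, -0.8]
opening: 0.2
grasp_force: 30.0
```

Request:
play_rows(
  moves=[
    [[0,0,5,0,0,0],[0,0,5,0,0,0],[0,0,5,0,0,0],[0,0,5,0,0,0],[0,0,5,0,0,0]],
  ],
)

```text
time_s: 26.1
position: [0.5362, 0.1981, 0.1361]
tcp_rot: [[-0.987, -0.161, -0.0], [-0.161, 0.987, -0.0], [0.0, -0.0, -1.0]]
force: [-0.1, 0.3, -0.8]
opening: 0.198
grasp_force: 30.0
```

Request:
play_rows(
  moves=[
    [[0,0,5,0,0,0],[0,0,5,0,0,0],[0,0,5,0,0,0],[0,0,3,0,0,0],[0,0,2,0,0,0]],
  ],
)

```text
time_s: 26.6
position: [0.5361, 0.1981, 0.1162]
tcp_rot: [[-0.987, -0.16, -0.0], [-0.16, 0.987, -0.0], [0.0, 0.0, -1.0]]
force: [0.4, 0.2, -1.2]
opening: 0.199
grasp_force: 30.0
```

Request:
play_rows(
  moves=[
    [[0,0,3,0,0,0],[0,0,3,0,0,0],[0,0,1.5,0,0,0],[0,0,0,0,0,0]],
  ],
)

```text
time_s: 27.0
position: [0.5361, 0.1981, 0.1088]
tcp_rot: [[-0.987, -0.16, -0.0], [-0.16, 0.987, -0.0], [0.0, -0.0, -1.0]]
force: [-0.2, 0.8, -1.0]
opening: 0.2
grasp_force: 30.0
```

Request:
play_rows(
  moves=[
    [[0,0,0.5,0,0,0],[0,0,0.5,0,0,0],[0,0,0,0,0,0]],
  ],
)

```text
time_s: 27.3
position: [0.5363, 0.1981, 0.1081]
tcp_rot: [[-0.987, -0.16, 0.0], [-0.16, 0.987, 0.0], [-0.0, 0.0, -1.0]]
force: [0.1, -0.1, -0.8]
opening: 0.197
grasp_force: 30.0
```

Request:
play_rows(
  moves=[
    [[0,0,0.5,0,0,0],[0,0,0.5,0,0,0],[0,0,0,0,0,0]],
  ],
)

```text
time_s: 27.6
position: [0.5363, 0.1981, 0.1075]
tcp_rot: [[-0.987, -0.16, 0.0], [-0.16, 0.987, 0.0], [-0.0, -0.0, -1.0]]
force: [-0.6, -0.1, 3.8]
opening: 0.198
grasp_force: 30.0
```

Seated: 3.8 N contact at the same height as at the start. Releasing.

Request:
play_rows(
  moves=[
    [[0,0,0,0,0,0],[0,0,0,0,0,0],[0,0,0,0,0,0],[0,0,0,0,0,0],[0,0,0,0,0,0]],
  ],
  fingers=1,
)

```text
time_s: 28.1
position: [0.5362, 0.1981, 0.1069]
tcp_rot: [[-0.987, -0.16, -0.0], [-0.16, 0.987, -0.0], [0.0, -0.0, -1.0]]
force: [0.4, 0.3, -0.3]
opening: 0.567
grasp_force: 0.0
```

Request:
play_rows(
  moves=[
    [[0,0,0,0,0,0],[0,0,0,0,0,0],[0,0,0,0,0,0],[0,0,0,0,0,0],[0,0,0,0,0,0]],
  ],
)

```text
time_s: 28.6
position: [0.5362, 0.1981, 0.1071]
tcp_rot: [[-0.987, -0.161, 0.0], [-0.161, 0.987, -0.0], [-0.0, -0.0, -1.0]]
force: [0.3, 0.2, -0.3]
opening: 0.972
grasp_force: 0.0
```

Request:
play_rows(
  moves=[
    [[0,0,-5,0,0,0],[0,0,-15,0,0,0],[0,0,-25,0,0,0],[0,0,-30,0,0,0],[0,0,-30,0,0,0]],
  ],
)

```text
time_s: 29.1
position: [0.5359, 0.1981, 0.2132]
tcp_rot: [[-0.987, -0.161, -0.001], [-0.161, 0.987, -0.0], [0.001, 0.0, -1.0]]
force: [0.9, 0.0, -0.0]
opening: 1.002
grasp_force: 0.0
```

Request:
play_rows(
  moves=[
    [[0,0,-30,0,0,0],[0,0,-20,0,0,0],[0,0,0,0,0,0],[0,0,0,0,0,0]],
  ],
)

```text
time_s: 29.5
position: [0.5359, 0.1981, 0.2622]
tcp_rot: [[-0.987, -0.161, 0.0], [-0.161, 0.987, 0.0], [-0.0, -0.0, -1.0]]
force: [-0.6, -0.7, -0.4]
opening: 0.998
grasp_force: 0.0
```

```bash
python3 d.py; python3 - <<'E'
from h import *
s=bot.capture("scene");t=bot.capture("top")
for n,c in(('s',s),('t',t)):
  for q in("pin_mid","eggcup","shaker","strainer"):print(n,q,[r['centre'] for r in bot.pinpoint(c,q)])
cv2.imwrite('pics/end.png',s['image'][80:330,90:490])
E
```

```text
drawer [217.5, 278.4] 0.71 179 258 242 319 4106
box [199.1, 250.4] 0.83 137 259 189 319 9697
[ 0.40850909 -0.06324165 -0.0182352 ]
diff px 3910
s pin_mid [[399.4, 142.6], [369.1, 142.4], [280.6, 196.4]]
s eggcup [[324.1, 226.8]]
s shaker [[363.2, 276.7]]
s strainer [[279.4, 194.7], [172.4, 206.0]]
t pin_mid [[219.6, 177.4], [244.0, 262.8]]
t eggcup [[331.3, 200.5]]
t shaker [[331.9, 139.3]]
t strainer [[344.3, 257.6]]
```

View pics/end.png

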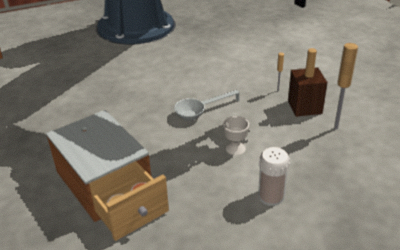

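The final view shows the drawer open at (140,205), the pin home in the block at (311,65), and the bystanders where they stood.

```bash
python3 -c "
from rig import bot
print(bot.hand_in())"
```

```text
the job is handed in; nothing more can be done
None
```

The job is handed in: the drawer is open after a press of about 6 N by the wrist sensor, the pin is fully home in its block and released, the egg cup, shaker and strainer are where they stood, and it took about 30 s of the 64 s allowed.

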